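Swing the long carton home in the overshelf bay

TASK

The long green carton lies askew under the overshelf, one end tucked behind the white front upright, and the small orange carton stands in the place where it belongs. Stand the orange carton upright on top of the green one, and swing the green one round about its tucked end (it is too wide to grip, but a push near its free end does it) until it lies straight along the low white stop rail, right up against it; do not pull the tucked end out from behind the upright. At the end the orange carton stands on top of the green one in its home place, and the kettle, blue flask and mug have been left where they are.

Things in the scene. Friction and masses are not known exactly. Their poses are not given: they have to be found in the camera images.
- rack: Fixed white slotted-angle overshelf bay on the bench, open at front and back, 580 mm wide, 249 mm deep; placed anew each time. Origin: on the bench, at the front face of the stop rail, middle of the green carton's home place; x into the bay (away from the robot), y left, z up. Front uprights: faces at x = -114 mm, y 125 to 160 and -420 to -385 mm, 500 mm high; rear ones end at x = 135 mm.
- stop_rail (a point): Point on the front face of the stop rail, 20 mm above the bench, at rack x = 0, y = 0. The rail is white, 40 mm high, and runs along rack y from -415 to 155 mm. Fixed cartons up to 63 mm high stand behind it, from x = 39 mm.
- deck_front (a point): Front lower edge of the overshelf, at rack x = -110, y = 0, z = 345 mm. Beams and a see-through wire deck cover all from there back to x = 135 mm, over the full width, z 345 to 380 mm; fixed cartons on it reach z = 450 mm, from x = 10 mm back. Things below must be reached from the front with the tool tilted.
- upright_edge (a point): The inner rear edge of the left front upright, 20 mm above the bench, at rack x = -110, y = 125 mm: the green carton's front long face turns about this edge. The upright is an L-section with 35 mm legs 4 mm thick: front leg x -114 to -110 mm, side leg y 156 to 160 mm running back to x = -79 mm.
- long_carton: Long flat green carton, 300 x 100 x 40 mm, 0.4 to 0.8 kg, slides on the bench. Origin: lower corner of front long face and tucked end, starting 10 to 18 mm left of the upright's inner edge. x: across its width to its back face; y: from free end to tucked end (it spans y -300 to 0 mm); z up. At home axes parallel to the rack's; starts 0.58 to 0.78 rad clockwise of that (from above), free end out in front.
- long_center (a point): Centre of the underside of the long green carton. At home it is 50 mm in front of the stop rail. Between rail and upright the carton has 10 mm of play in depth.
- long_free_end (a point): Lower corner of the long carton at which its front long face meets its free end, the place to push near.
- small_carton: Small closed orange carton, 56 x 56 mm and 85 mm high, about 0.18 kg, standing upright on the bench under the overshelf in front of the stop rail, in the wedge between the rail and the askew green carton. Origin: centre of its underside, z up, x and y along its sides.
- kettle: Steel kettle, round body 100 mm across, 121 mm high with its upright bail handle, standing under the overshelf to the right of the green carton's home place, spout towards its own +x (reaches 70 mm). Origin: centre of its underside. Leave it alone.
- flask: Blue insulated flask, 72 mm across, 200 mm high, standing in front of the bay on the left. Origin: centre of its underside. Leave it alone.
- mug: White enamel mug, 80 mm across the rim, 80 mm high, handle to its own +y, standing in front of the bay on the right. Origin: centre of its underside. Leave it alone.
Things that resemble listed ones, but are neither listed nor needed, are in the scene too. Of the things that look like the small_carton, take the one that is farthest to the robot's left at the start.

How it is judged:
By the outcome, as a careful person would: the job done as asked, in the order asked, and still so for the second after the job is handed in, with the robot touching nothing.
It also fails if it takes over 53 s, if anything falls off the work surface, if the arm or the gripper's body presses on something with over 40 N, if the wrist force passes 120 N, or if a joint passes its speed limit or range.

ROBOT

A 6-joint arm with a two-finger parallel gripper is mounted at the origin on the work surface. World frame = base frame: x ahead of the robot, y to its left, z up, the work surface at z = 0. Lengths are in m, angles in degrees, forces in N, time in s.
With the tool pointing down it reaches from about 0.25 to 0.725 m from the base axis. Payload 9.7 kg.
Tool frame: the origin (TCP) lies between the finger pads; the fingertips stand 19 mm ahead of it and the grasp point (between the pads) is the TCP; z points along the fingers, y is the line along which they close (so a half turn about z gives the same grasp; the last joint's range is limited). The gripper opens to 85 mm and grips with 20 to 120 N. Pads are 22 mm wide; open, the fingers measure 114 mm over their backs; the gripper's body (76 mm by 85 mm) begins 54 mm behind the grasp point. The pads swing forward as they close: fully open they stand 13 mm farther back than shut.
Start: joints at [-68.87, 4.979, 10.078, 95.1, 0, 90], TCP at [0.198, -0.513, 0.25] pointing down, gripper open.
Joint ranges: [-179.16, 179.16], [-48.56, 103.87], [-65.8, 70.77], [-126.05, 130.52], [-82.76, 87.17], [-180, 180]. Speed limits (degrees/s): [127.2, 127.2, 147.25, 180, 180, 180].

INTERFACE

Orientations are given as [roll, pitch, yaw] about the fixed x, y, z axes, in that order (R = Rz(yaw) Ry(pitch) Rx(roll)).
In Python, from workcell import telemetry, camera, calibration, workorder gives the robot as it stands.
- The arm moves only by the tool play_rows, never from a script. Its argument "increments" is a list of rows, each a list of 3 entries, a list of its own where there are three numbers: the shift along the tool's x, y, z in mm, then the turn, a rotation vector about the tool's x, y, z in degrees, then the closure, from 0 (fully open) to 1 (shut). In form: [[[x, y, z], [ax, ay, az], jaw], ...]. A call has 1 to 20 rows; each row is the pose to reach, as a shift and turn from the pose commanded when the call began, along the tool's axes at that moment; what a row does not reach only later rows make up. A row lasts 1/10 s, in which the tool goes at most 50 mm and 8.59 degrees, less where a joint would pass 70% of its speed; a pose out of reach is approached as far as the arm can. A call with a gripper value outside its range is refused whole. The fingers move at their own pace and stop on an object; "grip_force" is the grip in N (left out, the last holds). Time passes only in rows, so rows that repeat a pose let the fingers close. It gives the time, the measured TCP pose, the force, the opening and the grip force at its end, in the units of the state.
- telemetry.get_obs(): the state, without advancing time (a new reading comes with each control period).
- camera(name): name is "scene" or "top" or "wrist"; returns (picture, depth): 384x512x3 uint8, red, green, blue; 384x512 float32, m along the optical axis (not along the pixel's ray), 0 where there is no reading.
- calibration(name): a dict with "vertical_fov" (degrees; the focal length in pixels is half the picture's height over the tangent of half this angle, whatever the lens; pixels are square), "cx", "cy" (the principal point, pixels), "rvec" (rotation vector, rad) and "tvec" (3), from world to camera coordinates, as OpenCV has them; the wrist camera has in their place "hand_eye" (4x4, takes a point from camera to tool coordinates, whose origin is the TCP and whose axes are the flange's). Camera axes: x right, y down, z forward; pixel columns grow to the right and rows downward; lengths in m; the calibration is good to about 2 mm. A picture is of the moment at which its call begins: read the wrist's pose just before it. calibration takes no time and is no camera call.
- workorder.job_done(): hands the job in; it is judged then, once.
The state is a dict: "time": time; "q": joint angles; "qd": joint speeds; "joint_efforts": joint torques, N m; "ee_pos": TCP position; "tcp_rot": TCP orientation; "wrist_force": force on the tool from outside, world axes, zero at the start; "torque": the same for the moment, N m; "opening": finger opening in m; "grasp_force": force on a finger pad.
Only numpy, scipy, OpenCV 4.12 (cv2) and the standard library are available. Lean on these libraries where they do the work, as an engineer would, in place of code of your own. Each camera call takes 0.05 s, during which the arm holds its last target. There are 200 camera calls.

## Working session

There is one attempt and no reset: what is moved stays moved. The work goes in short steps, Python scripts to look and compute and a tool call to move; the robot and the scene stay as the last step left them, time stands still between calls to the robot, and variables do not carry over. Pictures are saved under pics/ and viewed, at most 10 in all, crops included, and the job is handed in when it is done.

Besides the shell and the picture viewer there is one more tool, called after "Emit:" by a JSON object that holds its "op" and its "data", one argument or row to a line. play_rows: Moves the arm, as the interface text tells. Its arguments: {"type":"object","properties":{"increments":{"type":"array"},"grip_force":{"type":"number"}},"required":["increments"]}

```bash
mkdir -p pics; ls; cat > h.py <<'E'
import numpy as np,cv2
from workcell import telemetry,camera,calibration,workorder
from scipy.spatial.transform import Rotation as R
def cal(n):
    c=calibration(n);f=192/np.tan(np.radians(c["vertical_fov"])/2);return c,f
def T_tool():
    o=telemetry.get_obs();T=np.eye(4);T[:3,3]=o["ee_pos"];T[:3,:3]=R.from_euler('xyz',o["tcp_rot"],degrees=True).as_matrix();return T
def cloud(n):
    c,f=cal(n)
    if n=="wrist": W=T_tool()@np.array(c["hand_eye"])
    else:
        W=np.eye(4);Rm=cv2.Rodrigues(np.array(c["rvec"],float))[0];W[:3,:3]=Rm.T;W[:3,3]=-Rm.T@np.array(c["tvec"]).ravel()
    im,d=camera(n);v,u=np.mgrid[:384,:512]
    p=np.stack([(u-c["cx"])/f*d,(v-c["cy"])/f*d,d],-1)@W[:3,:3].T+W[:3,3]
    p[d==0]=np.nan
    return im,d,p
E
python3 - <<'E'
from h import *
print(telemetry.get_obs())
ims=[]
for n in("scene","top"):
    print(n,calibration(n));im,d,p=cloud(n);np.savez("/tmp/"+n,im=im,p=p);ims.append(im)
    print(np.isnan(p[...,0]).mean())
print(calibration("wrist"))
cv2.imwrite("pics/a.png",cv2.resize(ims[0],(800,600))[...,::-1]);cv2.imwrite("pics/b.png",cv2.resize(ims[1],(800,600))[...,::-1])
E
```

```text
pics
{'time': 0.0, 'q': array([-6.88702465e+01,  5.00878112e+00,  1.00331915e+01,  9.50997424e+01,
        3.35718236e-04,  8.99995254e+01]), 'qd': array([-0.03787853,  0.04433855, -0.07153969, -0.13765067, -0.05031648,
        0.00543389]), 'joint_efforts': array([-2.70985238e-04, -5.20385778e+01,  4.64803147e+01,  1.61796261e-02,
        1.46767234e-04,  6.14458031e-06]), 'ee_pos': array([ 0.19818815, -0.5128192 ,  0.249594  ]), 'tcp_rot': array([-1.79924668e+02, -3.36341895e-04,  2.11302276e+01]), 'wrist_force': array([ 0.07712434, -0.10272996,  0.40154243]), 'torque': array([ 0.00605407, -0.06524395,  0.02488789]), 'grasp_force': 0.0, 'opening': 0.08533214263256525}
scene {'vertical_fov': 45.15670485323465, 'cx': 259.0264935735974, 'cy': 194.6766647734556, 'rvec': array([ 2.21865517,  1.76328857, -0.33558521]), 'tvec': array([ 0.00740219, -0.38561593,  1.58590054])}
0.0037689208984375
top {'vertical_fov': 45.83923242470274, 'cx': 254.39951359235306, 'cy': 186.5551210267105, 'rvec': array([ 2.12290822, -2.13520932,  0.1651547 ]), 'tvec': array([-0.11235043,  0.53740691,  1.64934069])}
0.0037740071614583335
{'vertical_fov': 70.74287054999486, 'cx': 253.80043221759905, 'cy': 191.59688702059572, 'hand_eye': array([[ 2.36248247e-04, -9.60307714e-01, -2.78942717e-01,
         6.97155545e-02],
       [ 9.99999971e-01,  2.38458228e-04,  2.60087981e-05,
         2.35880235e-04],
       [ 4.15397365e-05, -2.78942715e-01,  9.60307742e-01,
        -1.23420604e-01],
       [ 0.00000000e+00,  0.00000000e+00,  0.00000000e+00,
         1.00000000e+00]])}
```

View pics/a.png

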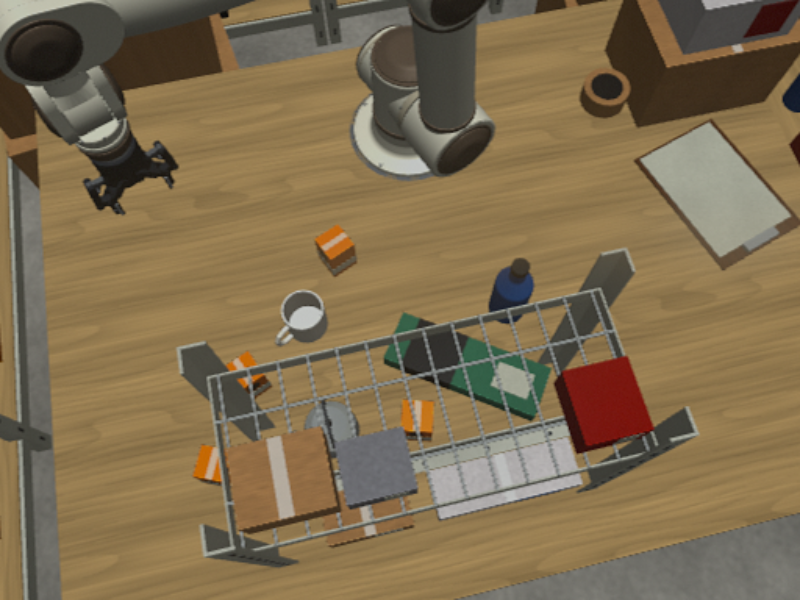

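View pics/b.png

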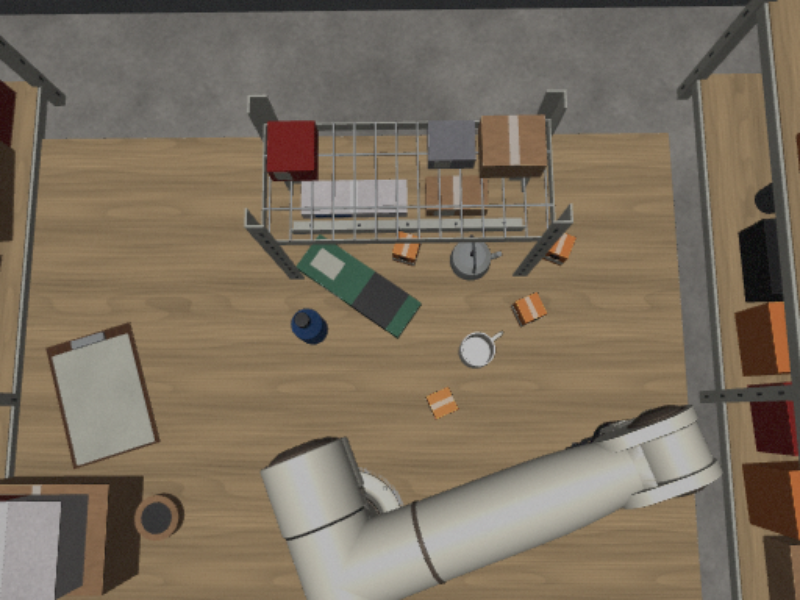

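The scene view (first) and top view (second) show the target orange carton at top-view (407,247), the green carton from (320,250) to (405,315), the kettle at (470,258), the mug at (477,348) and the flask at (308,325). Next I'll measure their positions.

```bash
python3 - <<'E'
from h import *
def rect(q):
    r=cv2.minAreaRect((q[:,:2]*1000).astype(np.float32));return np.round(r[0],0),np.round(r[1],0),round(r[2],1),np.round(cv2.boxPoints(r)).tolist()
for n in("top","scene"):
    z=np.load(f"/tmp/{n}.npz");im=z["im"].astype(int);p=z["p"];r,g,b=im[...,0],im[...,1],im[...,2];Z=p[...,2]
    reg=(p[...,0]>.2)&(p[...,0]<.9)&(abs(p[...,1])<.6)
    print(n)
    m=(Z>.030)&(Z<.05)&reg&((g>r+15)|((r<80)&(g<80)&(b<80)))
    k,lab,st,_=cv2.connectedComponentsWithStats(m.astype(np.uint8))
    for i in range(1,k):
        if st[i,4]>150: print(" green",st[i,4],rect(p[lab==i]),np.median(Z[lab==i]))
    m=(Z>.076)&(Z<.095)&reg&(r>120)
    m&=~((abs(r-g)<15)&(r>0)&False)
    k,lab,st,_=cv2.connectedComponentsWithStats(((r>150)&(b<90)&(Z>.07)&(Z<.1)&reg).astype(np.uint8))
    for i in range(1,k):
        if st[i,4]>15:
            u,v,w,h=st[i,:4]; mm=np.zeros_like(m); mm[v-2:v+h+2,u-2:u+w+2]=(m)[v-2:v+h+2,u-2:u+w+2]
            print(" orange",st[i],rect(p[mm]),np.median(Z[mm]))
    m=(Z>.37)&(Z<.39)&reg   # deck
    q=p[m]; print(" deck",rect(q))
    m=(Z>.485)&(Z<.52)&(p[...,0]>.3)&(abs(p[...,1])<.5)
    k,lab,st,_=cv2.connectedComponentsWithStats(m.astype(np.uint8))
    for i in range(1,k):
        if st[i,4]>10: print(" upr",st[i,4],rect(p[lab==i]))
    m=(Z>.033)&(Z<.046)&reg&(abs(r-g)<25)&(r>90)&(p[...,0]>.6)
    print(" rail",rect(p[m]),m.sum())
    m=(b>r+30)&reg&(Z>.05)&(Z<.22)&(p[...,1]>0)&(p[...,0]<.6);print(" flask",np.nanmean(p[m],0),m.sum())
    m=(Z>.15)&(Z<.21)&reg&(p[...,0]<.65)&(p[...,1]>0);print(" flask top",rect(p[m]),m.sum(),np.nanmax(Z[m]))
    m=(Z>.07)&(Z<.09)&(p[...,0]<.55)&(p[...,0]>.3)&(r>150)&(b>130);print(" mug",rect(p[m]))
    m=(Z>.05)&(Z<.13)&(p[...,0]>.5)&(p[...,0]<.72)&(abs(r-b)<30)&(p[...,1]<-.1)&(p[...,1]>-.4)
    print(" kettle",rect(p[m]))
E
```

```text
top
 green 1766 (array([555., -20.]), array([300., 101.]), 54.7, [[427.0, -113.0], [510.0, -171.0], [683.0, 73.0], [600.0, 132.0]]) 0.04042231234285665
 orange [358 149  11  16  87] (array([ 640., -507.]), array([37., 57.]), 68.9, [[607.0, -515.0], [660.0, -535.0], [673.0, -500.0], [620.0, -480.0]]) 0.08625721632160044
 orange [251 156   7   7  37] (array([ 631., -119.]), array([30., 28.]), 87.8, [[616.0, -133.0], [644.0, -134.0], [645.0, -105.0], [617.0, -103.0]]) 0.08511748842377154
 orange [260 156   8  10  54] (array([ 627., -146.]), array([33., 35.]), 89.7, [[609.0, -163.0], [645.0, -163.0], [645.0, -130.0], [610.0, -129.0]]) 0.08572147348221382
 orange [338 187  12  16  83] (array([ 494., -427.]), array([55., 52.]), 21.2, [[459.0, -413.0], [478.0, -461.0], [528.0, -441.0], [510.0, -393.0]]) 0.08597055427285194
 orange [330 191  11  15  84] (array([ 489., -418.]), array([56., 45.]), 17.8, [[456.0, -406.0], [470.0, -448.0], [523.0, -431.0], [509.0, -388.0]]) 0.08618616242074983
 orange [273 248  16  11  92] (array([ 287., -211.]), array([61., 42.]), 89.7, [[265.0, -241.0], [308.0
[... 4597 characters left out ...]
 149 (array([ 814., -407.]), array([36., 35.]), 90.0, [[796.0, -425.0], [831.0, -425.0], [831.0, -389.0], [796.0, -389.0]])
 rail (array([ 714., -144.]), array([226., 557.]), 0.2, [[600.0, 135.0], [601.0, -423.0], [828.0, -422.0], [826.0, 135.0]]) 2819
 flask [0.4676885  0.08702303 0.13623681] 274
 flask top (array([404.,  88.]), array([439.,  54.]), 16.5, [[186.0, 51.0], [201.0, -1.0], [622.0, 124.0], [606.0, 176.0]]) 439 0.2099464388294996
 mug (array([ 429., -349.]), array([ 78., 202.]), 31.2, [[343.0, -283.0], [448.0, -456.0], [515.0, -416.0], [410.0, -243.0]])
 kettle (array([ 622., -265.]), array([271.,  90.]), 87.7, [[572.0, -398.0], [662.0, -402.0], [673.0, -131.0], [583.0, -128.0]])
```

```bash
cat >> h.py <<'E'
def Rt(th,ps):
    a,b=np.radians([th,ps]);c,s,C,S=np.cos(a),np.sin(a),np.cos(b),np.sin(b)
    return np.array([[C*c,S,C*s],[S*c,-C,S*s],[s,0,-c]])
def inc(*tg):
    """targets (x,y,z mm, tilt, yaw): rows from present pose"""
    T=T_tool()
    for x,y,z,th,ps in tg:
        d=T[:3,:3].T@(np.array([x,y,z])-T[:3,3]*1000);w=R.from_matrix(T[:3,:3].T@Rt(th,ps)).as_rotvec(degrees=True)
        print(f"[[{d[0]:.0f},{d[1]:.0f},{d[2]:.0f}],[{w[0]:.1f},{w[1]:.1f},{w[2]:.1f}],j]")
E
python3 - <<'E'
from h import *
inc((330,-300,300,30,0),(520,-104,190,45,-13))
z=np.load("/tmp/scene.npz");p=z["p"];im=z["im"].astype(int)
m=(p[...,2]>.03)&(p[...,2]<.13)&(p[...,0]>.55)&(p[...,0]<.69)&(p[...,1]<-.17)&(p[...,1]>-.36)&(abs(im[...,0]-im[...,2])<40)
q=p[m]*1000
for a,b in((30,60),(60,95),(95,130)):
    s=q[(q[:,2]>a)&(q[:,2]<=b)];print(a,len(s),np.percentile(s,[1,50,99],axis=0).round() if len(s) else 0)
E
```

```text
[[200,-151,-50],[-5.6,29.7,20.6],j]
[[448,-265,60],[-13.5,43.7,32.3],j]
30 45 [[ 577. -332.   31.]
 [ 631. -257.   54.]
 [ 668. -240.   60.]]
60 475 [[ 580. -327.   61.]
 [ 615. -277.   76.]
 [ 662. -245.   91.]]
95 66 [[ 587. -291.   97.]
 [ 628. -287.  119.]
 [ 660. -282.  124.]]
```

Emit:
{"op": "play_rows", "data": {
  "increments": [
    [[50,-38,-13],[-1.4,7.4,5.1],0],
    [[100,-75,-25],[-2.8,14.9,10.3],0],
    [[150,-113,-38],[-4.2,22.3,15.4],0],
    [[200,-151,-50],[-5.6,29.7,20.6],0],
    [[200,-151,-50],[-5.6,29.7,20.6],0],
    [[240,-170,-30],[-7,32,22.5],0],
    [[280,-190,-10],[-8.5,34.5,24.5],0],
    [[320,-208,10],[-10,37,26.5],0],
    [[360,-226,25],[-11,39,28.5],0],
    [[400,-245,40],[-12.2,41.5,30.5],0],
    [[448,-265,60],[-13.5,43.7,32.3],0],
    [[448,-265,60],[-13.5,43.7,32.3],0],
    [[448,-265,60],[-13.5,43.7,32.3],0]
  ]
}}

```text
time: 1.4
ee_pos: [0.5187, -0.1111, 0.1888]
tcp_rot: [179.6, -44.9, -11.9]
wrist_force: [0.4, -0.6, 0.2]
opening: 0.0852
grasp_force: 0.0
```

```bash
python3 - <<'E'
from h import *
o=telemetry.get_obs();print(o["time"],o["q"].round(1),o["ee_pos"],o["tcp_rot"])
im,d,p=cloud("wrist");np.savez("/tmp/w1",im=im,p=p);cv2.imwrite("pics/c.png",im[...,::-1])
r,g,b=im.astype(int).transpose(2,0,1);Z=p[...,2]
m=(Z>.078)&(Z<.095)&(p[...,0]>.58)&(p[...,0]<.69)&(p[...,1]>-.19)&(p[...,1]<-.08)
R_=cv2.minAreaRect((p[m][:,:2]*1000).astype(np.float32));print(R_,np.median(Z[m]),cv2.boxPoints(R_))
m=(Z>.034)&(Z<.046)&(g>r+15)&(p[...,0]<.69)
R_=cv2.minAreaRect((p[m][:,:2]*1000).astype(np.float32));print(R_,np.median(Z[m]),cv2.boxPoints(R_))
E
```

```text
1.4 [-11.9 -41.7 -45.1  41.7  -0.3 180. ] [ 0.51867876 -0.11109358  0.18876328] [179.6408474  -44.94491446 -11.87759101]
((641.1889038085938, -133.545166015625), (56.149559020996094, 57.07830047607422), 73.37442779541016) 0.08479178178187233 [[ 605.8102   -152.28076 ]
 [ 660.5023   -168.61179 ]
 [ 676.5676   -114.80957 ]
 [ 621.8755    -98.478546]]
((555.8470458984375, -16.975341796875), (300.0777282714844, 100.02061462402344), 55.22638702392578) 0.03973006275691371 [[ 429.19556  -111.69642 ]
 [ 511.35364  -168.7417  ]
 [ 682.49854    77.745735]
 [ 600.34045   134.79102 ]]
```

View pics/c.png

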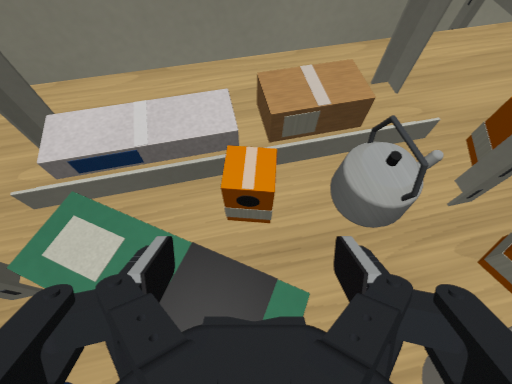

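```bash
python3 - <<'E'
from h import *
inc((565,-118,139,45,-11.5),(641,-134,60,45,-11.5))
E
```

```text
[[-3,-5,69],[0.7,-0.0,-0.4],j]
[[-4,-5,180],[0.7,-0.0,-0.4],j]
```

Emit:
{"op": "play_rows", "data": {
  "increments": [
    [[-3,-5,35],[0,0,0],0],
    [[-3,-5,69],[0,0,0],0],
    [[-4,-5,95],[0,0,0],0],
    [[-4,-5,120],[0,0,0],0],
    [[-4,-5,145],[0,0,0],0],
    [[-4,-5,165],[0,0,0],0],
    [[-4,-5,180],[0,0,0],0],
    [[-4,-5,180],[0,0,0],0],
    [[-4,-5,180],[0,0,0],0]
  ],
  "grip_force": 35
}}

```text
time: 2.35
ee_pos: [0.641, -0.1383, 0.061]
tcp_rot: [179.5, -45.1, -11.9]
wrist_force: [-1.1, -1.0, 0.2]
opening: 0.0852
grasp_force: 0.0
```

```bash
python3 - <<'E'
from h import *
o=telemetry.get_obs();print(o["time"],o["q"].round(1),o["ee_pos"],o["tcp_rot"])
im,d,p=cloud("wrist");cv2.imwrite("pics/d.png",im[...,::-1])
E
```

```text
2.35 [-12.  -14.9 -43.4  16.5  -0.4 180. ] [ 0.64095048 -0.13832851  0.06101658] [179.51855985 -45.08447929 -11.94093654]
```

View pics/d.png

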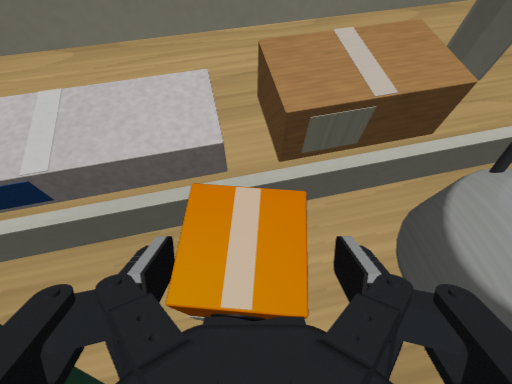

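The orange carton sits between the open fingers, at pixels (175–307, 185–315), about 4 mm left of centre. I'll shift by that much, close and lift.

Emit:
{"op": "play_rows", "data": {
  "increments": [
    [[0,-4,0],[0,0,0],0],
    [[0,-4,0],[0,0,0],1],
    [[0,-4,0],[0,0,0],1],
    [[0,-4,0],[0,0,0],1],
    [[0,-4,0],[0,0,0],1],
    [[0,-4,0],[0,0,0],1],
    [[0,-4,0],[0,0,0],1],
    [[0,-4,0],[0,0,0],1],
    [[0,-4,0],[0,0,0],1],
    [[7,-4,-7],[0,0,0],1],
    [[14,-4,-14],[0,0,0],1],
    [[28,-4,-28],[0,0,0],1],
    [[42,-4,-42],[0,0,0],1],
    [[50,-4,-50],[0,0,0],1],
    [[50,-4,-50],[0,0,0],1]
  ],
  "grip_force": 35
}}

```text
time: 3.9
ee_pos: [0.6424, -0.1342, 0.1337]
tcp_rot: [179.4, -45.3, -11.5]
wrist_force: [1.1, -1.4, -1.2]
opening: 0.0569
grasp_force: 36.8
```

```bash
python3 - <<'E'
from h import *
o=telemetry.get_obs();print(o["time"],o["q"].round(1),o["ee_pos"],o["opening"],o["grasp_force"])
im,d,p=cloud("wrist");cv2.imwrite("pics/e.png",im[...,::-1])
Z=p[...,2];r,g,b=im.astype(int).transpose(2,0,1)
m=(r>180)&(b<60)&(p[...,0]>.58)&(p[...,0]<.70)&(p[...,1]>-.19)&(p[...,1]<-.08)&(Z>.1)
q=p[m];print(np.percentile(q,[1,50,99],axis=0).round(3))
n=np.linalg.svd(q[q[:,2]>np.median(q[:,2])-.01]-q[q[:,2]>np.median(q[:,2])-.01].mean(0),full_matrices=False)[2][2];print("normal",n)
# green
E
```

```text
3.9 [-11.6 -19.1 -38.1  25.8  -0.6 179.9] [ 0.64243165 -0.13416655  0.13365125] 0.0569203031510441 36.78973463480361
[[ 0.612 -0.165  0.156]
 [ 0.638 -0.136  0.157]
 [ 0.672 -0.106  0.159]]
normal [ 0.00478831  0.00869675 -0.99995072]
```

View pics/e.png

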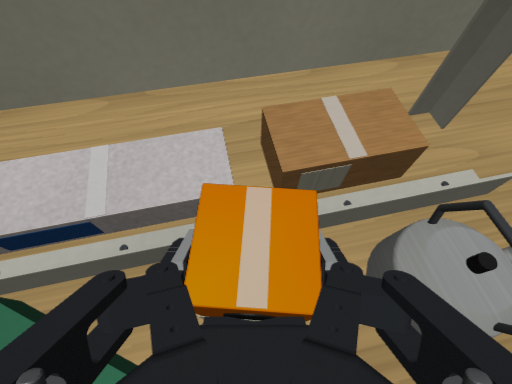

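The carton is held upright, top face level at z = 0.157. Now I'll carry it to the green carton.

```bash
python3 - <<'E'
from h import *
inc((620,-105,140,45,-6),(585,-65,140,45,2),(550,-25,140,45,8),(550,-25,115,45,8),(550,-25,102.5,45,8))
E
```

```text
[[-13,-24,-25],[4.5,-0.1,-3.9],j]
[[-43,-56,-56],[10.2,-0.1,-9.5],j]
[[-73,-88,-86],[14.4,-0.1,-13.8],j]
[[-91,-88,-68],[14.4,-0.1,-13.8],j]
[[-99,-88,-60],[14.4,-0.1,-13.8],j]
```

Emit:
{"op": "play_rows", "data": {
  "increments": [
    [[-7,-12,-12],[2.3,0,-2],1],
    [[-13,-24,-25],[4.5,-0.1,-3.9],1],
    [[-28,-40,-40],[7.4,-0.1,-6.7],1],
    [[-43,-56,-56],[10.2,-0.1,-9.5],1],
    [[-58,-72,-71],[12.3,-0.1,-11.7],1],
    [[-73,-88,-86],[14.4,-0.1,-13.8],1],
    [[-73,-88,-86],[14.4,-0.1,-13.8],1],
    [[-82,-88,-77],[14.4,-0.1,-13.8],1],
    [[-91,-88,-68],[14.4,-0.1,-13.8],1],
    [[-95,-88,-64],[14.4,-0.1,-13.8],1],
    [[-97,-88,-62],[14.4,-0.1,-13.8],1],
    [[-97,-88,-62],[14.4,-0.1,-13.8],1],
    [[-97,-88,-62],[14.4,-0.1,-13.8],1]
  ]
}}

```text
time: 5.25
ee_pos: [0.5501, -0.025, 0.1057]
tcp_rot: [180.0, -44.9, 8.0]
wrist_force: [0.7, 0.3, -2.1]
opening: 0.0566
grasp_force: 36.9
```

```bash
cat > look.py <<'E'
from h import *
o=telemetry.get_obs();print(o["time"],o["q"].round(1),o["ee_pos"].round(4),o["tcp_rot"].round(1),o["wrist_force"].round(1),o["opening"].round(4))
im,d,p=cloud("wrist");Z=p[...,2];r,g,b=im.astype(int).transpose(2,0,1)
m=(r>180)&(b<60)&(p[...,0]>.48)&(p[...,0]<.70)&(p[...,1]>-.19)&(p[...,1]<.08)&(Z>.11)
print("orange",m.sum(),np.percentile(p[m],[1,50,99],axis=0).round(3))
m=(Z>.034)&(Z<.046)&(g>r+15)&(p[...,0]<.7)
c=cv2.minAreaRect((p[m][:,:2]*1000).astype(np.float32));print("green",np.round(c[0]),np.round(c[1]),round(c[2],1),cv2.boxPoints(c).round().tolist(),np.median(Z[m]))
import sys
if len(sys.argv)>1: cv2.imwrite(sys.argv[1],im[...,::-1])
E
python3 look.py pics/f.png
```

```text
Traceback (most recent call last):
  File "look.py", line 2, in <module>
    o=telemetry.get_obs();print(o["time"],o["q"].round(1),o["ee_pos"].round(4),o["tcp_rot"].round(1),o["wrist_force"].round(1),o["opening"].round(4))
                                                                                                                               ^^^^^^^^^^^^^^^^^^
AttributeError: 'float' object has no attribute 'round'
```

Emit:
{"op": "play_rows", "data": {
  "increments": [
    [[-1,0,1],[0,0,0],1],
    [[-2,0,2],[0,0,0],1],
    [[-2,0,2],[0,0,0],1],
    [[-2,0,2],[0,0,0],1]
  ]
}}

```text
time: 5.65
ee_pos: [0.5499, -0.0248, 0.1027]
tcp_rot: [180.0, -44.9, 8.0]
wrist_force: [0.3, 0.5, -2.2]
opening: 0.0568
grasp_force: 36.9
```

```bash
sed -i 's/o\["opening"\].round(4)/o["opening"]/' look.py; python3 look.py pics/f.png
```

```text
5.65 [ -8.  -35.  -51.1  30.1  11.2 168.5] [ 0.5499 -0.0248  0.1027] [180.  -44.9   8. ] [ 0.3  0.5 -2.2] 0.05676059318905041
orange 11851 [[ 0.522 -0.053  0.125]
 [ 0.546 -0.031  0.126]
 [ 0.577  0.001  0.128]]
green [563.  -6.] [274. 100.] 55.2 [[444.0, -90.0], [526.0, -147.0], [683.0, 78.0], [601.0, 135.0]] 0.039728857790776964
```

Emit:
{"op": "play_rows", "data": {
  "increments": [
    [[-1,0,1],[0,0,0],1],
    [[-1,0,1],[0,0,0],1],
    [[-1,0,1],[0,0,0],0.3],
    [[-1,0,1],[0,0,0],0],
    [[-1,0,1],[0,0,0],0],
    [[-1,0,1],[0,0,0],0],
    [[-1,0,1],[0,0,0],0],
    [[-1,0,1],[0,0,0],0],
    [[-1,0,1],[0,0,0],0],
    [[-1,0,-15],[0,0,0],0],
    [[-1,0,-35],[0,0,0],0],
    [[-1,0,-60],[0,0,0],0],
    [[0,0,-90],[0,0,0],0],
    [[0,0,-110],[0,0,0],0],
    [[0,0,-110],[0,0,0],0]
  ]
}}

```text
time: 7.2
ee_pos: [0.4801, -0.0381, 0.1833]
tcp_rot: [-179.9, -44.7, 8.0]
wrist_force: [1.0, -0.2, -1.4]
opening: 0.0855
grasp_force: 0.0
```

```bash
python3 look.py pics/f.png
```

```text
7.2 [-12.4 -48.5 -48.1  47.6  14.2 165.2] [ 0.4801 -0.0381  0.1833] [-179.9  -44.7    8. ] [ 1.  -0.2 -1.4] 0.08547636204578826
orange 3020 [[ 0.521 -0.053  0.123]
 [ 0.546 -0.03   0.125]
 [ 0.577  0.003  0.126]]
green [560.  -9.] [283. 100.] 54.8 [[438.0, -96.0], [519.0, -154.0], [682.0, 78.0], [601.0, 135.0]] 0.03970928254513359
```

View pics/f.png

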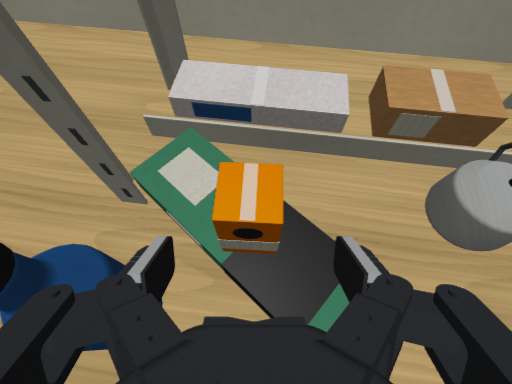

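The orange carton stands on the green one at pixel (249,205), top face at z = 0.125. Next is the push at the green carton's free end.

```bash
python3 - <<'E'
from h import *
inc((440,-50,200,25,-3),(405,-58,150,5,-3),(402,-58,32,0,-3))
E
```

```text
[[-17,6,-42],[-6.4,-19.6,9.1],j]
[[-77,9,-32],[-4.8,-39.6,10.2],j]
[[-162,9,50],[-4.4,-44.5,10.5],j]
```

Emit:
{"op": "play_rows", "data": {
  "increments": [
    [[-8,3,-21],[-3.2,-8,4.5],0.5],
    [[-17,6,-42],[-6.4,-14,9.1],1],
    [[-17,6,-42],[-6.4,-19.6,9.1],1],
    [[-37,7,-38],[-5.8,-27,9.5],1],
    [[-57,8,-35],[-5.2,-34,9.8],1],
    [[-77,9,-32],[-4.8,-39.6,10.2],1],
    [[-77,9,-32],[-4.8,-39.6,10.2],1],
    [[-107,9,-2],[-4.6,-42,10.3],1],
    [[-137,9,26],[-4.4,-44.5,10.5],1],
    [[-150,9,38],[-4.4,-44.5,10.5],1],
    [[-162,9,50],[-4.4,-44.5,10.5],1],
    [[-162,9,50],[-4.4,-44.5,10.5],1],
    [[-162,9,50],[-4.4,-44.5,10.5],1]
  ]
}}

```text
time: 8.55
ee_pos: [0.4018, -0.0575, 0.0323]
tcp_rot: [180.0, -0.1, -3.0]
wrist_force: [-0.8, 0.2, 0.2]
opening: -0.0001
grasp_force: 0.0
```

```bash
cat > arc.py <<'E'
from h import *
import sys
f0,f1,n,gap,t0,t1=map(float,sys.argv[1:7])
o=telemetry.get_obs();print(o["q"].round(1),o["ee_pos"].round(4),o["tcp_rot"].round(1),o["opening"])
E=np.array([583,118.]);D=250;out=[]
for k in np.linspace(0,1,int(n)+1)[1:]:
    f=f0+(f1-f0)*k;th=t0+(t1-t0)*k;a=np.radians(f);t=np.radians(th);ps=-3
    nn=np.array([np.cos(a),np.sin(a)]);d=np.array([-np.sin(a),np.cos(a)])
    e=np.radians(f-ps);lead=19*np.sin(t)+11*np.cos(t)
    s=lead*np.cos(e)+14*abs(np.sin(e))
    P=E-D*d-(s+gap)*nn
    out.append((P[0],P[1],19*np.cos(t)+11*np.sin(t)+9,th,ps))
inc(*out);print(out[-1])
E
python3 arc.py -35 -20 9 0 0 14
```

```text
[ -8.1 -13.7 -31.6  72.   -0.  174.8] [ 0.4018 -0.0575  0.0323] [ 1.8e+02 -1.0e-01 -3.0e+00] -0.00011781060468562793
[[31,22,4],[0.0,1.5,0.0],j]
[[37,26,4],[0.0,3.0,0.0],j]
[[43,30,4],[0.0,4.6,0.0],j]
[[49,34,3],[0.0,6.2,0.0],j]
[[55,37,3],[0.0,7.7,0.0],j]
[[61,40,3],[0.0,9.3,0.0],j]
[[68,43,3],[0.0,10.8,0.0],j]
[[74,46,3],[0.0,12.4,0.0],j]
[[81,49,2],[0.0,13.9,0.0],j]
(np.float64(479.92669966239026), np.float64(-110.52882984850758), np.float64(30.096759650840276), np.float64(14.0), -3)
```

Emit:
{"op": "play_rows", "data": {
  "increments": [
    [[10,7,1],[0,0,0],1],
    [[20,14,2],[0,0,0],1],
    [[25,18,3],[0,0.7,0],1],
    [[28,20,4],[0,1,0],1],
    [[31,22,4],[0,1.5,0],1],
    [[34,24,4],[0,2.2,0],1],
    [[37,26,4],[0,3,0],1],
    [[40,28,4],[0,3.8,0],1],
    [[43,30,4],[0,4.6,0],1],
    [[46,32,4],[0,5.4,0],1],
    [[49,34,3],[0,6.2,0],1],
    [[52,36,3],[0,7,0],1],
    [[55,37,3],[0,7.7,0],1],
    [[58,39,3],[0,8.5,0],1],
    [[61,40,3],[0,9.3,0],1]
  ]
}}

```text
time: 10.05
ee_pos: [0.4605, -0.1009, 0.0286]
tcp_rot: [180.0, -9.3, -3.0]
wrist_force: [-2.3, -0.8, -1.2]
opening: -0.0001
grasp_force: 1.1
```

```bash
python3 look.py pics/g.png
```

```text
10.05 [-13.3 -13.2 -32.3  61.8   1.6 169.8] [ 0.4605 -0.1009  0.0286] [180.   -9.3  -3. ] [-2.3 -0.8 -1.2] -9.168392943506848e-05Traceback (most recent call last):
  File "look.py", line 5, in <module>
    print("orange",m.sum(),np.percentile(p[m],[1,50,99],axis=0).round(3))
                           ~~~~~~~~~~~~~^^^^^^^^^^^^^^^^^^^^^^^
    return _quantile_unchecked(
        a, q, axis, out, overwrite_input, method, keepdims, weights)
    return _ureduce(a,
                    func=_quantile_ureduce_func,
    ...<5 lines>...
                    overwrite_input=overwrite_input,
                    method=method)
    r = func(a, **kwargs)
    result = _quantile(arr,
                       quantiles=q,
    ...<2 lines>...
                       out=out,
                       weights=wgt)
    slices_having_nans = np.isnan(arr[-1, ...])
                                  ~~~^^^^^^^^^
IndexError: index -1 is out of bounds for axis 0 with size 0
```

```bash
cat > look2.py <<'E'
from h import *
import sys
for n in sys.argv[1].split(","):
    im,d,p=cloud(n);Z=p[...,2];r,g,b=im.astype(int).transpose(2,0,1)
    m=(r>150)&(b<90)&(p[...,0]>.48)&(p[...,0]<.70)&(p[...,1]>-.25)&(p[...,1]<.08)&(Z>.11)&(Z<.14)
    if m.sum()>5: print(n,"orange",m.sum(),np.percentile(p[m],[2,50,98],axis=0).round(3).tolist())
    m=(Z>.032)&(Z<.048)&((g>r+15)|((r<75)&(b<75)))&(p[...,0]<.72)&(p[...,0]>.4)&(p[...,1]<.2)&(p[...,1]>-.22)
    m=cv2.morphologyEx(m.astype(np.uint8),cv2.MORPH_OPEN,np.ones((2,2)))>0
    c=cv2.minAreaRect((p[m][:,:2]*1000).astype(np.float32));print(n,"green",np.round(c[0]),np.round(c[1]),round(c[2],1),cv2.boxPoints(c).round().tolist())
    if len(sys.argv)>2: cv2.imwrite(sys.argv[2],cv2.resize(im,(800,600))[...,::-1])
E
python3 look2.py top,scene; python3 arc.py -24.6 -2 14 0 10 28
```

```text
top orange 167 [[0.539, -0.061, 0.118], [0.566, -0.033, 0.126], [0.595, -0.004, 0.133]]
top green [557. -29.] [313. 117.] 64.0 [[436.0, -144.0], [541.0, -195.0], [678.0, 86.0], [573.0, 137.0]]
scene orange 235 [[0.537, -0.059, 0.119], [0.561, -0.023, 0.124], [0.594, -0.002, 0.128]]
scene green [622.  -5.] [185. 304.] 37.0 [[456.0, 60.0], [639.0, -183.0], [787.0, -71.0], [604.0, 172.0]]
[-13.3 -13.2 -32.2  61.8   1.6 169.8] [ 0.4606 -0.1008  0.0288] [180.   -9.3  -3. ] 2.758232831239185e-05
[[8,4,0],[0.0,2.0,0.0],j]
[[14,6,1],[0.0,3.3,0.0],j]
[[21,9,2],[0.0,4.6,0.0],j]
[[27,11,3],[0.0,5.9,0.0],j]
[[34,14,4],[0.0,7.1,0.0],j]
[[40,16,5],[0.0,8.4,0.0],j]
[[47,18,6],[0.0,9.7,0.0],j]
[[54,19,7],[0.0,11.0,0.0],j]
[[61,21,8],[0.0,12.3,0.0],j]
[[68,22,9],[0.0,13.6,0.0],j]
[[75,23,10],[0.0,14.9,0.0],j]
[[82,24,11],[0.0,16.1,0.0],j]
[[89,25,12],[0.0,17.4,0.0],j]
[[95,25,13],[0.0,18.7,0.0],j]
(np.float64(555.4127441792782), np.float64(-131.18901787328016), np.float64(30.940191454964413), np.float64(28.0), -3)
```

Emit:
{"op": "play_rows", "data": {
  "increments": [
    [[3,2,0],[0,0.8,0],1],
    [[8,4,0],[0,2,0],1],
    [[14,6,1],[0,3.3,0],1],
    [[21,9,2],[0,4.6,0],1],
    [[27,11,3],[0,5.9,0],1],
    [[34,14,4],[0,7.1,0],1],
    [[40,16,5],[0,8.4,0],1],
    [[47,18,6],[0,9.7,0],1],
    [[54,19,7],[0,11,0],1],
    [[61,21,8],[0,12.3,0],1],
    [[68,22,9],[0,13.6,0],1],
    [[74,23,10],[0,14.9,0],1],
    [[79,23.5,10.5],[0,15.5,0],1],
    [[82,24,11],[0,16.1,0],1],
    [[82,24,11],[0,16.1,0],1]
  ]
}}

```text
time: 11.7
ee_pos: [0.5421, -0.129, 0.0311]
tcp_rot: [180.0, -25.4, -3.0]
wrist_force: [-0.1, 1.6, -1.2]
opening: 0.0004
grasp_force: 0.1
```

```bash
python3 look2.py top,scene pics/g.png; python3 arc.py -6.4 4 14 0 25 30
```

```text
top orange 142 [[0.586, -0.066, 0.119], [0.614, -0.033, 0.125], [0.65, -0.004, 0.133]]
top green [624. -30.] [296.  95.] 81.6 [[555.0, -170.0], [649.0, -184.0], [692.0, 110.0], [598.0, 123.0]]
scene orange 269 [[0.589, -0.065, 0.119], [0.617, -0.03, 0.124], [0.647, -0.001, 0.128]]
scene green [653. -16.] [313. 186.] 82.4 [[540.0, -159.0], [725.0, -184.0], [767.0, 127.0], [582.0, 151.0]]
[-16.  -15.  -37.3  42.9   5.6 168.1] [ 0.5421 -0.129   0.0314] [180.  -25.4  -3. ] 0.0004866062456683868
[[-2,0,-1],[-0.0,-0.0,0.0],j]
[[1,0,1],[-0.0,0.3,0.0],j]
[[4,1,2],[-0.0,0.7,0.0],j]
[[7,1,4],[-0.0,1.0,0.0],j]
[[10,1,5],[-0.0,1.4,0.0],j]
[[12,2,6],[-0.0,1.8,0.0],j]
[[15,2,8],[-0.0,2.1,0.0],j]
[[18,2,9],[-0.0,2.5,0.0],j]
[[20,2,10],[-0.0,2.8,0.0],j]
[[23,2,11],[-0.0,3.2,0.0],j]
[[26,2,13],[-0.0,3.5,0.0],j]
[[29,2,14],[-0.0,3.9,0.0],j]
[[31,2,15],[-0.0,4.3,0.0],j]
[[34,2,17],[-0.0,4.6,0.0],j]
(np.float64(579.8986449313556), np.float64(-132.82734239294817), np.float64(30.954482671904337), np.float64(30.0), -3)
```

View pics/g.png

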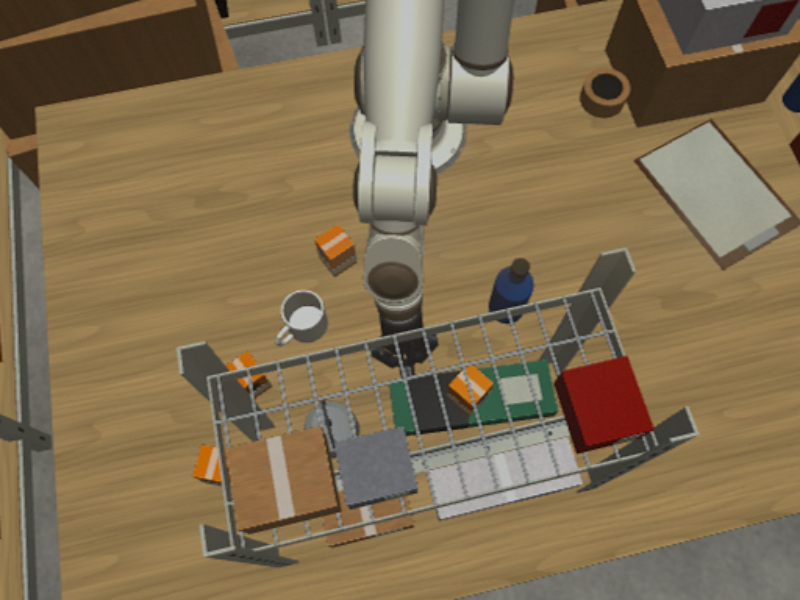

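The green carton has swung to about -8°, with the orange still standing on it at pixel (470,385). It may have slid a little toward its free end, so I'll back off and measure from close by.

```bash
python3 - <<'E'
from h import *
inc((500,-128,40,25,-3),(490,-100,150,35,-3),(490,-60,190,40,-3))
E
```

```text
[[-34,1,-26],[-0.0,-0.4,0.0],j]
[[2,-26,-130],[-0.0,9.6,0.0],j]
[[18,-66,-167],[-0.0,14.6,0.0],j]
```

Emit:
{"op": "play_rows", "data": {
  "increments": [
    [[-17,1,-13],[0,0,0],1],
    [[-34,1,-26],[0,0,0],1],
    [[-22,-8,-60],[0,3,0],1],
    [[-10,-17,-95],[0,6,0],1],
    [[2,-26,-130],[0,9.6,0],1],
    [[10,-46,-150],[0,12,0],1],
    [[18,-66,-167],[0,14.6,0],1],
    [[18,-66,-167],[0,14.6,0],1]
  ]
}}

```text
time: 12.6
ee_pos: [0.4906, -0.0587, 0.1936]
tcp_rot: [180.0, -40.4, -2.8]
wrist_force: [0.6, -0.3, -0.7]
opening: -0.0
grasp_force: 0.0
```

```bash
python3 look.py pics/h.png; python3 look2.py top
```

```text
12.6 [ -8.9 -43.5 -42.9  50.4   3.9 175.3] [ 0.4906 -0.0587  0.1936] [180.  -40.4  -2.8] [ 0.6 -0.3 -0.7] -2.530935917398386e-05
orange 2244 [[ 0.582 -0.066  0.123]
 [ 0.615 -0.032  0.125]
 [ 0.649  0.001  0.126]]
green [618. -22.] [300. 101.] 84.7 [[554.0, -167.0], [654.0, -177.0], [682.0, 123.0], [582.0, 132.0]] 0.03969050491215831
top orange 143 [[0.587, -0.066, 0.119], [0.614, -0.033, 0.125], [0.649, -0.004, 0.134]]
top green [633. -33.] [295.  96.] 77.8 [[555.0, -167.0], [649.0, -187.0], [711.0, 101.0], [618.0, 121.0]]
```

View pics/h.png

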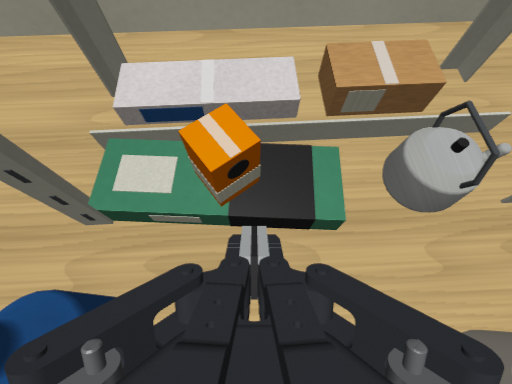

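The wrist view shows the green carton at yaw -5.3°, pixels (95–345, 140–225). Its tucked end is still about 14 mm behind the upright at (100,222), and the orange carton stands. I'll now push the free end square, then push the middle up to the rail.

```bash
python3 - <<'E'
from h import *
inc((505,-128,90,30,-3),(520,-128,31,30,-3),(542,-128,31,30,-3),(575,-128,31,30,-3))
E
```

```text
[[-50,67,89],[-0.0,-10.0,0.1],j]
[[-77,66,143],[-0.0,-10.0,0.1],j]
[[-60,65,158],[-0.0,-10.0,0.1],j]
[[-35,64,179],[-0.0,-10.0,0.1],j]
```

Emit:
{"op": "play_rows", "data": {
  "increments": [
    [[-17,22,30],[0,-4,0],1],
    [[-34,45,60],[0,-8,0],1],
    [[-50,67,89],[0,-10,0],1],
    [[-63,66,116],[0,-10,0],1],
    [[-77,66,143],[0,-10,0],1],
    [[-77,66,143],[0,-10,0],1],
    [[-68,65,151],[0,-10,0],1],
    [[-60,65,158],[0,-10,0],1],
    [[-57,65,161],[0,-10,0],1],
    [[-53,65,164],[0,-10,0],1],
    [[-50,65,167],[0,-10,0],1],
    [[-46,64,170],[0,-10,0],1],
    [[-42,64,173],[0,-10,0],1],
    [[-38,64,176],[0,-10,0],1],
    [[-35,64,179],[0,-10,0],1],
    [[-35,64,179],[0,-10,0],1]
  ]
}}

```text
time: 14.3
ee_pos: [0.5751, -0.1287, 0.03]
tcp_rot: [180.0, -29.9, -3.0]
wrist_force: [-2.2, -0.1, 2.3]
opening: 0.0
grasp_force: 0.7
```

```bash
python3 - <<'E'
from h import *
inc((540,-126,33,30,-3),(535,-80,50,33,-1),(535,-25,45,32,0),(545,-25,31.5,30,0),(565,-25,31.5,30,0),(578,-25,31.5,30,0))
E
python3 look2.py top
```

```text
[[-29,-1,-20],[-0.0,0.1,0.0],j]
[[-27,-47,-39],[1.0,3.1,-1.7],j]
[[-32,-101,-36],[1.5,2.1,-2.5],j]
[[-30,-102,-19],[1.5,0.1,-2.6],j]
[[-13,-103,-9],[1.5,0.1,-2.6],j]
[[-1,-104,-3],[1.5,0.1,-2.6],j]
top orange 111 [[0.605, -0.061, 0.118], [0.631, -0.029, 0.125], [0.669, -0.004, 0.133]]
top green [651. -21.] [ 82. 297.] 13.4 [[576.0, 114.0], [645.0, -175.0], [725.0, -156.0], [656.0, 133.0]]
```

Emit:
{"op": "play_rows", "data": {
  "increments": [
    [[-15,-1,-10],[0,0,0],1],
    [[-29,-1,-20],[0,0,0],1],
    [[-28,-24,-30],[0.5,1.5,-0.8],1],
    [[-27,-47,-39],[1,3,-1.7],1],
    [[-30,-75,-37],[1.3,2.5,-2],1],
    [[-32,-101,-36],[1.5,2.1,-2.5],1],
    [[-30,-102,-19],[1.5,0,-2.6],1],
    [[-30,-102,-19],[1.5,0,-2.6],1],
    [[-21,-103,-14],[1.5,0,-2.6],1],
    [[-17,-103,-11],[1.5,0,-2.6],1],
    [[-13,-103,-9],[1.5,0,-2.6],1],
    [[-10,-103,-7.5],[1.5,0,-2.6],1],
    [[-7,-103,-6],[1.5,0,-2.6],1],
    [[-5,-104,-5],[1.5,0,-2.6],1],
    [[-4,-104,-4.5],[1.5,0,-2.6],1],
    [[-4,-104,-4.5],[1.5,0,-2.6],1]
  ]
}}

```text
time: 15.95
ee_pos: [0.5735, -0.0243, 0.0315]
tcp_rot: [-180.0, -29.8, 0.0]
wrist_force: [-11.3, 2.0, 7.5]
opening: -0.0001
grasp_force: 5.8
```

Emit:
{"op": "play_rows", "data": {
  "increments": [
    [[1.7,0,1],[0,0,0],1],
    [[1.7,0,1],[0,0,0],1]
  ]
}}

```text
time: 16.15
ee_pos: [0.5753, -0.0238, 0.0314]
tcp_rot: [-179.9, -29.8, 0.1]
wrist_force: [-13.6, 5.5, 9.6]
opening: -0.0004
grasp_force: 6.7
```

Emit:
{"op": "play_rows", "data": {
  "increments": [
    [[1.7,0,1],[0,0,0],1],
    [[1.7,0,1],[0,0,0],1]
  ]
}}

```text
time: 16.35
ee_pos: [0.5765, -0.0235, 0.0313]
tcp_rot: [-179.9, -29.7, 0.1]
wrist_force: [-26.1, 6.8, 18.0]
opening: -0.0001
grasp_force: 13.2
```

Pushing force rose to 26 N, so the carton is against the rail. I'll back off and check.

Emit:
{"op": "play_rows", "data": {
  "increments": [
    [[-10,0,-6],[0,0,0],1],
    [[-26,0,-15],[0,0,0],1],
    [[-30,10,-50],[0,3,0],1],
    [[-10,20,-90],[0,6,0],1],
    [[5,30,-130],[0,9,0],1],
    [[10,35,-165],[0,12,0],1],
    [[10,35,-170],[0,12,0],1],
    [[10,35,-170],[0,12,0],1]
  ]
}}

```text
time: 17.15
ee_pos: [0.5021, -0.0599, 0.1854]
tcp_rot: [180.0, -42.1, 0.0]
wrist_force: [0.5, -0.4, -0.9]
opening: 0.0002
grasp_force: 0.0
```

```bash
python3 look.py pics/i.png; python3 - <<'E'
from h import *
im,d,p=cloud("wrist");Z=p[...,2];r,g,b=im.astype(int).transpose(2,0,1)
# rail top points & green back edge per y bin
gm=(Z>.034)&(Z<.046)&((g>r+15)|(r<60));rm=(Z>.034)&(Z<.046)&(abs(r-g)<20)&(r>90)
for y in range(-170,150,30):
    s=(p[...,1]*1000>y)&(p[...,1]*1000<y+15)&(p[...,0]>.55)&(p[...,0]<.76)
    a=p[s&gm][:,0]*1000;c=p[s&rm][:,0]*1000
    print(y,np.percentile(a,[1,99]).round() if len(a)>5 else a,np.percentile(c,[2,98]).round() if len(c)>5 else c)
E
```

```text
17.15 [-10.4 -42.9 -44.3  47.    6.9 172.2] [ 0.5021 -0.0599  0.1854] [180.  -42.1   0. ] [ 0.5 -0.4 -0.9] 0.0001547570734657902
orange 2090 [[ 0.607 -0.06   0.123]
 [ 0.639 -0.025  0.125]
 [ 0.674  0.008  0.126]]
green [642. -16.] [101. 302.] 0.4 [[591.0, 134.0], [593.0, -167.0], [694.0, -167.0], [692.0, 135.0]] 0.0396607309092574
-170 [593. 691.] [609. 697.]
-140 [593. 691.] [693. 759.]
-110 [592. 691.] [693. 758.]
-80 [592. 691.] [693. 759.]
-50 [592. 622.] [733. 760.]
-20 [592. 619.] [614.56424762 613.09531291 611.71764513]
10 [592. 662.] [734. 759.]
40 [592. 731.] [618. 757.]
70 [591. 731.] [618. 757.]
100 [591. 690.] [618. 758.]
130 [576. 689.] [577. 696.]
```

View pics/i.png

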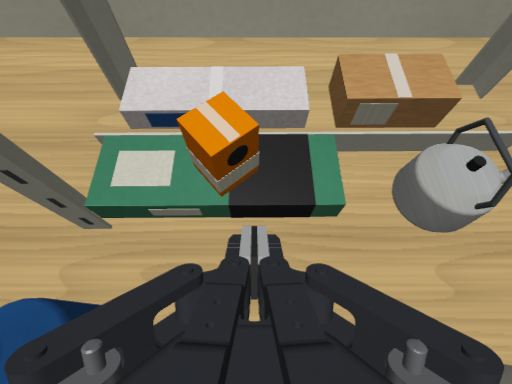

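The green carton lies flush along the rail, pixels (90–342, 135–217). Its yaw is 0.4°, matching the rack, its back face is at the rail's front, and its tucked end is 16 mm behind the upright. The orange carton stands on top and the kettle hasn't moved.

```bash
python3 -c "
from workcell import workorder;print(workorder.job_done())"
```

```text
the job is handed in; nothing more can be done
None
```

I handed in the job at about 17 s of the 53 s allowed: the orange carton stands upright on the green one, which lies flush along the stop rail with its tucked end still 16 mm behind the upright and its middle about 10 mm right of the exact home position. The robot touches nothing and never touched the kettle, flask or mug.

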